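Clamp the housing and hold its cover ready for the screws

ROBOT

A 7-joint arm with a two-finger parallel gripper is mounted at the origin on a cart in front of the work surface, level with it; the furniture and walls round the work are solid. World frame = base frame: x ahead of the robot, y to its left, z up, the work surface at z = 0. Lengths are in m, angles in rad, forces in N, time in s.
With the tool pointing down it reaches from about 0.425 to 0.925 m from the base axis. Payload 6.8 kg.
Tool frame: the origin (TCP) lies between the finger pads; the fingertips stand r.tip_reach ahead of it and the grasp point (between the pads) lies 11 mm behind it (r.tip_reach is the distance from the TCP to the fingertips, in m); z points along the fingers, y is the direction in which the jaws open and shut (so a half turn about z gives the same grasp; the last joint's range is limited). The gripper opens to 85 mm and grips with 20 to 120 N. Pads are 22 mm wide; open, the fingers measure 114 mm over their backs; the gripper's body (76 mm by 85 mm) begins 54 mm behind the grasp point. The pads swing forward as they close: fully open they stand 13 mm farther back than shut.
Start: joints at [1.051, 0.477, 0.022, 1.555, -0.011, 1.109, -0.083], TCP at [0.27, -0.619, 0.239] pointing down, gripper open.
Joint ranges: [-2.96, 2.96], [-0.34, 2.1], [-1.41, 1.46], [0.24, 2.44], [-1.37, 4.51], [0.17, 1.92], [-2.96, 2.96]. Speed limits (rad/s): [2.39, 2.39, 3.14, 3.14, 3.14, 3.14, 3.14].

INTERFACE

Orientations are given as a rotation vector (axis times angle).
In Python, from bench import r, eyes, spotter gives the robot as it stands.
- The arm moves only by the tool carry_out, never from a script. Its argument "series" is text: rows parted by semicolons, each of 5 numbers parted by spaces: the shift along the tool's x, y, z in cm, then the turn about the tool's z in rad, then the opening, from 0 (shut) to 1 (fully open). In form: x y z yaw gripper; .... A call has 1 to 8 rows; each row shifts and turns the commanded pose from where the row before left it, along the tool's axes as they then stand; what a row does not reach is not made up. A row lasts 1/8 s, in which the tool goes at most 62.5 mm and 10.7 degrees, less where a joint would pass 70% of its speed; a pose out of reach is approached as far as the arm can. A call with a gripper value outside its range is refused whole. The fingers move at their own pace and stop on an object; "grip_force" is the grip in N (left out, the last holds). Time passes only in rows, so rows that do not move let the fingers close. It gives the time, the measured TCP pose, the force and the opening at its end, in the units of the state.
- r.get_obs(): the state, without advancing time (a new reading comes with each control period).
- eyes.grab_frame(name): name is "scene" or "top" or "wrist"; returns a dict with "color" (400x640x3 uint8, blue, green, red), "intrinsics" (3x3 intrinsics, pixels), "R" (3x3) and "t" (3): a world point X has camera coordinates R X + t; the wrist camera has in their place "T_tool_cam" (4x4, takes a point from camera to tool coordinates, whose origin is the TCP and whose axes are the flange's). Camera axes: x right, y down, z forward; pixel columns grow to the right and rows downward; lengths in m; the calibration is good to about 2 mm. A picture is of the moment at which its call begins: read the wrist's pose just before it. There is no depth.
- r.hand_in(): hands the job in, once; it reports no verdict.
Trained networks look in a picture, given as the dict that the camera call returned (one of the last four; its "shot" number tells which), for a name from the list of things; names that differ only in an ending like _2 or _b are one class to them, and where a whole thing is asked for, a point or a joint stands for the part that bears it (a point fixed in the world has none). Each returns a list of dicts, best first, with "confidence" (0 to 1); they miss things now and then, are a little off and sometimes report something else, mostly with a low value. They report only what shows in the picture. A call takes as long as a camera call.
- spotter.search_frame(picture, query): "uv" ([column, row] in pixels, amid what is visible of it).
- spotter.trace(picture, query): "pixels" (400x640 bool, what is visible of it) and "uv" ([column, row] in pixels, amid what is visible of it).
- spotter.mark_of(picture, query): "uv" ([column, row] in pixels: a listed point, or the origin of a listed thing).
The state is a dict: "clock": time; "joints": joint angles; "qvel": joint speeds; "tau": joint torques, N m; "tcp_pos": TCP position; "orientation": TCP orientation; "contact_force": force on the tool from outside, world axes, zero at the start; "moment": the same for the moment, N m; "grip_width": finger opening in m.
Only numpy, scipy, OpenCV 4.12 (cv2) and the standard library are available. Lean on these libraries where they do the work, as an engineer would, in place of code of your own. Each camera call takes 0.05 s, during which the arm holds its last target.

TASK

Wind the crank of the bench vise until its jaw clamps the T-flanged aluminium housing firmly, and let go of the crank. Then take the matching cover plate by its bar handle from the brown stand and hold it level about a centimetre above the housing's flange, not touching it, tongue over tongue, so that all three threaded holes show through the cover's holes and the screws can be started. Finish while still holding it there, with the housing still clamped; leave the other things where they are.

Things in the scene. Friction and masses are not known exactly. Their poses are not given: they have to be found in the camera images.
- vise: quick-acting bench vise, grey with steel jaw faces, fixed: 170 long (x) x 84 wide (y) x 60 mm tall. Origin: centre of its underside, on the bench top. x runs along the screw, from the crank (-x end, towards the robot, within 0.12 rad) to the fixed jaw (+x end); z up. Bed at z = 16, fixed jaw's face at x = +25, top of the jaws at z = 58 mm
- crank_axis (a point): point on the crank's fixed axis, in the plane in which the knob's middle circles: 126 mm from the vise's origin towards the robot and 45 mm above the bench. The axis lies along the vise's x
- vise_crank (a joint): crank angle, 0 to 2.7 rad; starts at 0 to 0.5. At 0 the arm points level to the vise's +y (left); as it grows the knob goes up over the top and down to the right, and the jaw closes 4.5 mm per rad, until it presses the housing on the fixed jaw at about 2.2 and turning gets stiff. Before that it takes about 5 N at the knob, for a firm clamp 10 to 20 N; it stays where it is left
- vise_knob (a point): middle of the crank's black round knob, 40 mm from the crank's axis: a rod 17 mm thick and 42 mm long, along the vise's x, that sticks out from the arm towards the robot and spins freely on its pin, so it can be pinched from above (fingers closing along the vise's y) and carried round without turning the wrist
- vise_jaw: moving jaw of the vise, 32 x 80 x 41 mm, with a steel face. Its origin lies 19 mm behind its pressing face (towards the crank), at the level of the bench top, at x = -48 mm in the vise's frame when fully open and about -38 when the housing is clamped; axes like the vise's
- housing: aluminium housing, 0.4 kg, loose between the jaws on the vise's bed: block 44 x 48 mm with a T-shaped flange whose top is 56 mm above the origin (72 above the bench): main part 60 (x) x 80 (y) mm about the origin, tongue 32 mm wide from x = +30 to +58. Origin: centre of the underside; x to the tongue, away from the robot. It shifts some mm and squares up when clamped
- housing_hole0 (a point): mouth of a 5 mm threaded hole in the flange's top, at (-16, +28, 56) mm in the housing's frame
- housing_hole1 (a point): mouth of a 5 mm threaded hole in the flange's top, at (-16, -28, 56) mm in the housing's frame
- housing_hole2 (a point): mouth of the 5 mm threaded hole in the flange's tongue, at (+42, 0, 56) mm in the housing's frame
- cover: aluminium plate, 0.2 kg, flat on the brown stand (top level with the bench): T outline like the flange, 5 mm thick, three 11 mm holes. Origin: middle of the main part's underside; x to the tongue (within 0.5 rad of the robot's +x), z up. Black bar handle along x: 46 long, 14 thick (y), 16 mm tall, middle at (7, 0, 28) mm, on two posts, 15 mm clear of the plate
- cover_hole0 (a point): underside of the cover's hole at (-16, +28, 0) mm in its frame; belongs over housing_hole0
- cover_hole1 (a point): underside of the cover's hole at (-16, -28, 0) mm in its frame; belongs over housing_hole1
- cover_hole2 (a point): underside of the hole in the cover's tongue, at (+42, 0, 0) mm in its frame; belongs over housing_hole2
- screwdriver: screwdriver with fluted red handle, 185 mm long, lying right of the vise; leave it alone
- hex_key: small dark L-shaped hex key, 76 mm, lying in front of the vise; leave it alone
- ink_jar_white: pale screw-lid pot, 54 mm across, 55 mm tall, behind the vise; leave it alone
- hardener: blue-lidded pot, 38 mm across, 66 mm tall, behind the tub of caps; leave it alone
- tape_masking: roll of beige tape, 70 mm across, 25 mm tall, on the brown stand; leave it alone
- marker_black: marker pen, 128 mm long, on the brown stand near the cover; leave it alone

How it is judged:
On the way, in this order (a step that is already met when the one before it is completed fails the run):
1. the vise's jaw is wound onto the housing and clamps it (contact force between vise_jaw and housing above 8 N and x of vise_jaw in the frame of vise above -0.0392 m and angle between the x axis of housing and the x axis of vise, either way round below 0.03 rad and angle between housing's own z axis and vertical below 0.03 rad), for 0.2 s.
2. the crank has been let go and the cover is lifted from the stand by the gripper, the housing still clamped (all of step 1 and height (world z) of cover above 0.04 m and contact force between the fingers and cover above 1 N), for 0.2 s.
At the end, for the whole second after the job is handed in: The gripper holds the cover still over the housing: each of the cover's three holes within 3 mm sideways of its threaded hole and 4 to 20 mm above the flange, the cover touching neither housing nor vise, and the housing still upright, square and pressed between the jaws with more than 8 N (all of step 1 and horizontal distance between cover_hole0 and housing_hole0 below 0.003 m and z of cover_hole0 in the frame of housing between 0.06 and 0.076 m and horizontal distance between cover_hole1 and housing_hole1 below 0.003 m and z of cover_hole1 in the frame of housing between 0.06 and 0.076 m and horizontal distance between cover_hole2 and housing_hole2 below 0.003 m and z of cover_hole2 in the frame of housing between 0.06 and 0.076 m and contact force between the fingers and cover above 1 N and contact force between cover and housing below 0.2 N and contact force between cover and vise below 0.2 N and linear speed of cover below 0.015 m/s and angular speed of cover below 0.1 rad/s); the arm keeps its last pose, push and grip.
It fails at once if a tool, pot, pen or tape roll standing about is pushed away (more than 30 mm) (distance of any of screwdriver, hex_key, ink_jar_white, hardener, tape_masking, marker_black from where it was at the start of the episode above 0.03 m).
It also fails if it takes over 66 s, if anything falls off the work surface, if the arm or the gripper's body presses on something with over 40 N, if the wrist force passes 120 N, or if a joint passes its speed limit or range.

## Working session

There is one attempt and no reset: what is moved stays moved. The work goes in short steps, Python scripts to look and compute and a tool call to move; the robot and the scene stay as the last step left them, time stands still between calls to the robot, and variables do not carry over. Pictures are saved under pics/ and viewed, and the job is handed in when it is done.

Besides the shell and the picture viewer there is one more tool, called after "Emit:" as a command line: name --argument value ..., lists and objects as JSON in quotes. carry_out: Moves the arm, as the interface text tells. Its arguments: {"type":"object","properties":{"series":{"type":"string"},"grip_force":{"type":"number"}},"required":["series"]}

```bash
ls; mkdir -p pics
cat > h.py <<'E'
import numpy as np, cv2
from bench import r, eyes, spotter
from scipy.spatial.transform import Rotation as Ro
def cam(p):
    # return K,R,t world->cam
    K=np.array(p["intrinsics"])
    if "T_tool_cam" in p:
        o=p["_obs"]; T=np.eye(4); T[:3,:3]=Ro.from_rotvec(o["orientation"]).as_matrix(); T[:3,3]=o["tcp_pos"]
        C=np.linalg.inv(T@np.array(p["T_tool_cam"])); return K,C[:3,:3],C[:3,3]
    return K,np.array(p["R"]),np.array(p["t"])
def grab(n):
    o=r.get_obs(); p=eyes.grab_frame(n); p["_obs"]=o; return p
def ray(p,uv):
    K,R,t=cam(p); d=R.T@np.linalg.inv(K)@np.array([uv[0],uv[1],1.]); return -R.T@t,d
def atz(p,uv,z):
    c,d=ray(p,uv); return c+d*(z-c[2])/d[2]
def proj(p,X):
    K,R,t=cam(p); x=K@(R@np.array(X)+t); return x[:2]/x[2]
def tri(l):
    A=np.zeros((3,3));b=np.zeros(3);L=[]
    for p,uv in l:
        c,d=ray(p,uv);d=d/np.linalg.norm(d);M=np.eye(3)-np.outer(d,d);A+=M;b+=M@c;L.append((c,M))
    x=np.linalg.solve(A,b);return x,[np.linalg.norm(M@(x-c)) for c,M in L]
E
cat > a.py <<'E'
from h import *
np.set_printoptions(precision=4,suppress=True)
o=r.get_obs();print(o,r.tip_reach)
S=grab("scene");T=grab("top")
cv2.imwrite("pics/s0.png",S["color"]);cv2.imwrite("pics/t0.png",T["color"])
for q in ["vise","crank_axis","vise_knob","vise_jaw","housing","housing_hole0","housing_hole1","housing_hole2","cover","cover_hole0","cover_hole1","cover_hole2","hex_key","ink_jar_white","tape_masking","marker_black","screwdriver","hardener"]:
    a=spotter.mark_of(S,q);b=spotter.mark_of(T,q)
    print(q,[(x["uv"],round(x["confidence"],2)) for x in a[:2]],[(x["uv"],round(x["confidence"],2)) for x in b[:2]])
    if a and b: print("   tri",*tri([(S,a[0]["uv"]),(T,b[0]["uv"])]))
E
python3 a.py
```

```text
pics
{'clock': 0.0, 'joints': array([ 1.0509,  0.4778,  0.0223,  1.5564, -0.0115,  1.1093, -0.0831]), 'qvel': array([ 0.0011,  0.0002, -0.0019, -0.0004,  0.001 ,  0.0013, -0.0009]), 'tau': array([ -0.0004, -59.6455,   1.6073, -28.1195,   0.0123,   0.0093,
         0.    ]), 'tcp_pos': array([ 0.27  , -0.618 ,  0.2383]), 'orientation': array([-3.0735, -0.642 ,  0.0008]), 'contact_force': array([-1.4409,  0.2114, -0.1681]), 'moment': array([ 0.0028, -0.0533, -0.0123]), 'grip_width': 0.08543606689335191} 0.008
vise [] [([401.2, 176.2], 0.7)]
crank_axis [([378.1, 249.6], 0.54)] [([405.9, 213.7], 0.94)]
   tri [ 0.5088 -0.2267  0.0426] [np.float64(0.003936131522508622), np.float64(0.003936131522508517)]
vise_knob [([369.8, 239.5], 0.4)] [([395.1, 212.2], 0.76), ([189.1, 218.6], 0.71)]
   tri [ 0.5123 -0.1925  0.0709] [np.float64(0.0021692362984660537), np.float64(0.002169236298466021)]
vise_jaw [([376.9, 248.1], 0.61)] [([401.1, 191.5], 0.89), ([182.2, 238.0], 0.62)]
   tri [ 0.5717 -0.2209 -0.0193] [np.float64(0.023302606448031882), np.float64(0.02330260644803192)]
housing [] [([401.8, 1
[... 1124 characters left out ...]
39)]
   tri [ 0.543  -0.1669  0.0134] [np.float64(0.11229542636735405), np.float64(0.11229542636735398)]
ink_jar_white [] [([335.5, 139.2], 0.63)]
tape_masking [([263.8, 183.5], 0.78)] [([231.7, 190.1], 0.82)]
   tri [ 0.6249  0.2681 -0.0015] [np.float64(0.0055675264166397615), np.float64(0.00556752641663976)]
marker_black [([199.1, 217.7], 0.72)] [([191.5, 281.4], 0.66)]
   tri [0.3725 0.3786 0.0182] [np.float64(0.0009620864826794926), np.float64(0.0009620864826793998)]
screwdriver [([422.4, 242.5], 0.6)] [([437.3, 174.3], 0.54)]
   tri [ 0.6218 -0.3403  0.0122] [np.float64(0.004167135041973502), np.float64(0.0041671350419735026)]
hardener [] [([393.4, 213.9], 0.74), ([304.7, 146.7], 0.64)]
```

```bash
python3 -c "
import cv2
t=cv2.imread('pics/t0.png');s=cv2.imread('pics/s0.png')
cv2.imwrite('pics/t0c.png',cv2.resize(t[120:270,330:490],None,fx=5,fy=4*1.25/1.25*1.0,interpolation=3) if 0 else cv2.resize(t[130:250,330:490],None,fx=5,fy=5,interpolation=cv2.INTER_CUBIC))
cv2.imwrite('pics/t0d.png',cv2.resize(t[160:300,130:290],None,fx=4,fy=4,interpolation=cv2.INTER_CUBIC))
"
```

```text
(no output)
```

View pics/s0.png

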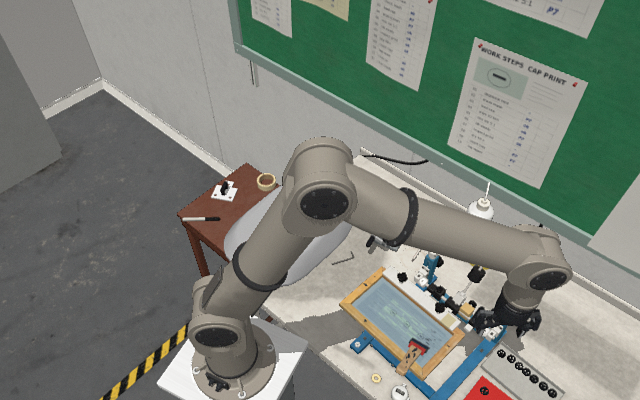

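View pics/t0.png

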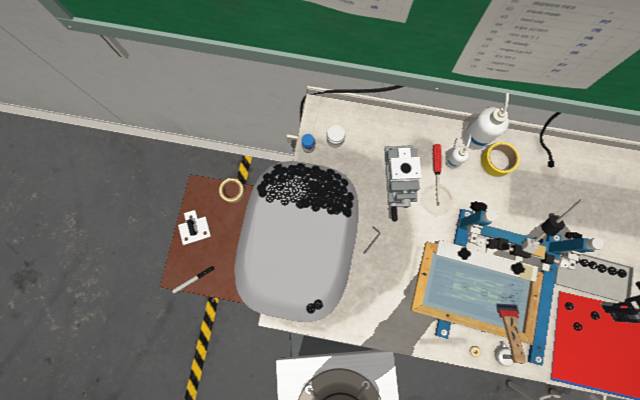

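View pics/t0c.png

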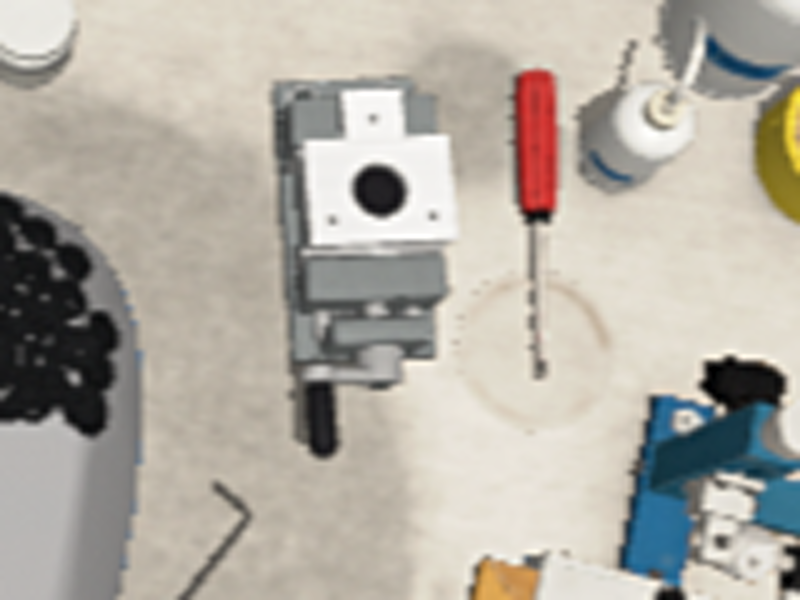

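View pics/t0d.png

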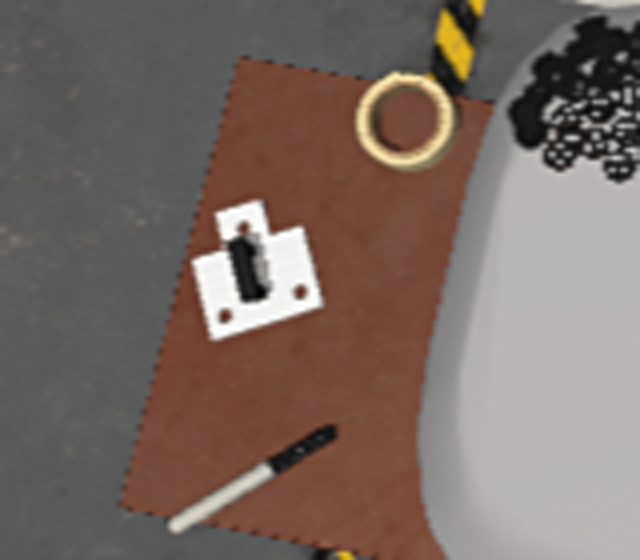

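```bash
cat > b.py <<'E'
from h import *
np.set_printoptions(precision=4,suppress=True)
T=grab("top")
print("vise",atz(T,[401.2,176.2],0),"axis",atz(T,[405.9,213.7],.045))
for z in (.045,.055,.064): print("knob",atz(T,[394.1,213],z))
c=lambda x,y:[330+x/5,130+y/5]
print("fl corners",atz(T,c(303,243),.072),atz(T,c(457,240),.072),atz(T,c(452,138),.072),"h2",atz(T,c(374,118),.072),"h0",atz(T,c(332,219),.072),"h1",atz(T,c(433,215),.072))
d=lambda x,y:[130+x/4,160+y/4]
print("cov holes",atz(T,d(225,316),.005),atz(T,d(301,292),.005),atz(T,d(245,229),.005))
print("hex",atz(T,[371,239],0))
for q in ["hex_key"]:
  for n in spotter.trace(T,q)[:3]:
    print(n["uv"],n["confidence"])
print(T["R"],-np.array(T["R"]).T@np.array(T["t"]))
R=Ro.from_rotvec(r.get_obs()["orientation"]).as_matrix();print(R)
E
python3 b.py
```

```text
vise [ 0.6303 -0.2404  0.    ] axis [ 0.511  -0.2293  0.045 ]
knob [ 0.5155 -0.1968  0.045 ]
knob [ 0.5141 -0.1947  0.055 ]
knob [ 0.5128 -0.1928  0.064 ]
fl corners [ 0.6081 -0.1928  0.072 ] [ 0.6031 -0.2779  0.072 ] [ 0.6618 -0.2829  0.072 ] h2 [ 0.6769 -0.2409  0.072 ] h0 [ 0.6205 -0.2104  0.072 ] h1 [ 0.6184 -0.2665  0.072 ]
cov holes [0.4928 0.3961 0.005 ] [0.5058 0.3415 0.005 ] [0.5547 0.3813 0.005 ]
hex [ 0.4522 -0.1314  0.    ]
[371.9, 243.0] 0.36
[[-0.0771 -0.997  -0.0047]
 [-0.9762  0.0765 -0.2032]
 [ 0.2029 -0.0111 -0.9791]] [0.3645 0.0227 1.0793]
[[ 0.9164  0.4002  0.    ]
 [ 0.4002 -0.9164 -0.    ]
 [ 0.      0.     -1.    ]]
```

Emit:
carry_out --series "4.2 -3 0 0 1;4.2 -3 0 0 1;4.2 -3 0 0 1;4.2 -3 0 0 1;4.2 -3 0 0 1;4.2 -3 0 0 1;4.2 -3 0 0 1;4.2 -3 0 0 1" --grip_force 60

```text
clock: 3.0
tcp_pos: [0.4828, -0.2627, 0.2396]
orientation: [3.075, 0.642, 0.001]
contact_force: [0.5, 0.5, 0.6]
grip_width: 0.0854
```

Emit:
carry_out --series "2 -1.5 0 0.16 1;0 0 0 0.16 1;0 0 0 0.15 1;0 0 0 0 1"

```text
clock: 3.5
tcp_pos: [0.4945, -0.2423, 0.2394]
orientation: [3.14, -0.089, 0.0]
contact_force: [-0.4, -0.3, 0.1]
grip_width: 0.0854
```

```bash
cat > w.py <<'E'
from h import *
import sys
np.set_printoptions(precision=4,suppress=True)
n=sys.argv[1]
W=grab("wrist");cv2.imwrite(f"pics/{n}.png",W["color"])
o=W["_obs"];print(o["clock"],o["tcp_pos"],Ro.from_rotvec(o["orientation"]).as_matrix()[:,0],o["grip_width"],o["contact_force"])
for q in sys.argv[2:]:
    q,z=q.split("=")
    for x in spotter.mark_of(W,q)[:4]: print(q,x["uv"],round(x["confidence"],2),atz(W,x["uv"],float(z)))
E
python3 w.py w1 vise_knob=.055 crank_axis=.045 vise=0 vise_jaw=0 housing=.016 housing_hole0=.072; python3 -c "
from bench import eyes
print(eyes.grab_frame('wrist')['T_tool_cam'])"
```

```text
3.5 [ 0.4945 -0.2423  0.2394] [ 0.9984 -0.0567  0.0002] 0.08543253071161233 [-0.4027 -0.324   0.1165]
vise_knob [260.3, 164.3] 0.68 [ 0.5131 -0.191   0.055 ]
vise_jaw [296.5, 83.5] 0.94 [ 0.59   -0.2307  0.    ]
housing [296.3, 31.3] 0.81 [ 0.6384 -0.2347  0.016 ]
housing_hole0 [266.5, 42.5] 0.86 [ 0.6211 -0.2105  0.072 ]
housing_hole0 [329.6, 41.9] 0.79 [ 0.6186 -0.2644  0.072 ]
[[ 2.46194951e-04 -9.50307201e-01 -3.11313609e-01  7.93562008e-02]
 [ 9.99999902e-01  3.48684395e-04 -2.73558116e-04 -3.96557009e-05]
 [ 3.68514445e-04 -3.11313511e-01  9.50307193e-01 -1.35432861e-01]
 [ 0.00000000e+00  0.00000000e+00  0.00000000e+00  1.00000000e+00]]
```

View pics/w1.png

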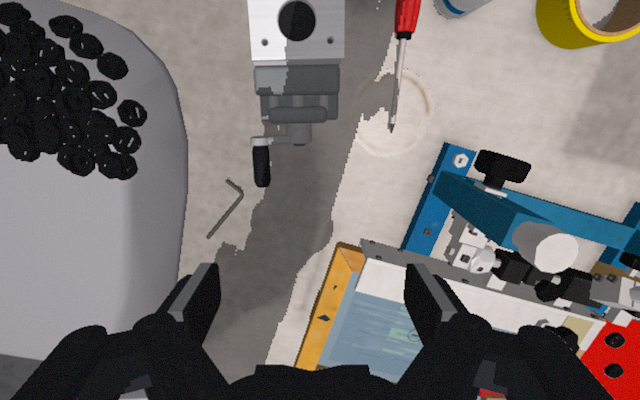

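Emit:
carry_out --series "0 -2.4 3.5 0 0.7;0.5 -2.4 3.5 0 0.7;0 0 0 0 0.7;0 0 0 0 0.7"

```text
clock: 4.4
tcp_pos: [0.5026, -0.1959, 0.1702]
orientation: [3.139, -0.092, 0.002]
contact_force: [0.2, -1.0, -0.4]
grip_width: 0.0599
```

```bash
python3 w.py w2 vise_knob=.055 vise_knob=.064 crank_axis=.045 vise_jaw=0 housing_hole0=.072; python3 -c "
from h import *
p=grab('scene');cv2.imwrite('pics/s2.png',cv2.resize(p['color'][150:300,280:480],None,fx=4,fy=4))
for q in ['vise_knob','crank_axis','vise','housing_hole0']:
  print(q,[(x['uv'],x['confidence'],atz(p,x['uv'],.045),atz(p,x['uv'],.064)) for x in spotter.mark_of(p,q)[:2]])
"
```

```text
4.4 [ 0.5026 -0.1959  0.1702] [ 0.9983 -0.0587  0.001 ] 0.059934298222623104 [ 0.1681 -1.0139 -0.4121]
vise_knob [306.7, 186.5] 0.74 [ 0.5142 -0.1923  0.055 ]
vise_knob [306.7, 186.5] 0.74 [ 0.5166 -0.1926  0.064 ]
vise_jaw [348.2, 87.0] 0.68 [ 0.5896 -0.2337  0.    ]
housing_hole0 [407.4, 32.1] 0.97 [ 0.6193 -0.2654  0.072 ]
housing_hole0 [321.0, 32.8] 0.87 [ 0.6222 -0.2089  0.072 ]
housing_hole0 [347.3, 86.8] 0.42 [ 0.5879 -0.2253  0.072 ]
vise_knob [([369.9, 238.7], 0.61, array([ 0.53199625, -0.1841628 ,  0.045     ]), array([ 0.51857459, -0.18847449,  0.064     ]))]
crank_axis [([378.3, 248.0], 0.91, array([ 0.51010651, -0.22262038,  0.045     ]), array([ 0.49699129, -0.2263937 ,  0.064     ])), ([405.3, 206.7], 0.46, array([ 0.70996942, -0.23891147,  0.045     ]), array([ 0.6940563 , -0.24245672,  0.064     ]))]
vise [([395.5, 231.0], 0.61, array([ 0.59817086, -0.24690996,  0.045     ]), array([ 0.58382282, -0.25034324,  0.064     ]))]
housing_hole0 [([385.7, 215.3], 0.76, array([ 0.64527756, -0.19335054,  0.045     ]), array([ 0.63027006, -0.19753361,  0.064     ])), ([402.4, 223.1], 0.74, array([ 0.63907072, -0.25539429,  0.045     ]), array([ 0.62415011, -0.2587088 ,  0.064     ]))]
```

View pics/w2.png

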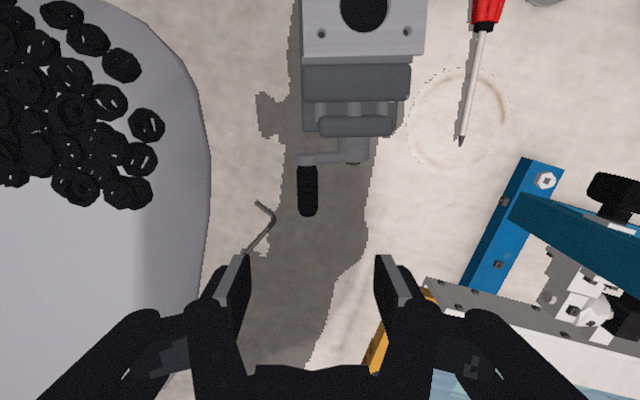

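View pics/s2.png

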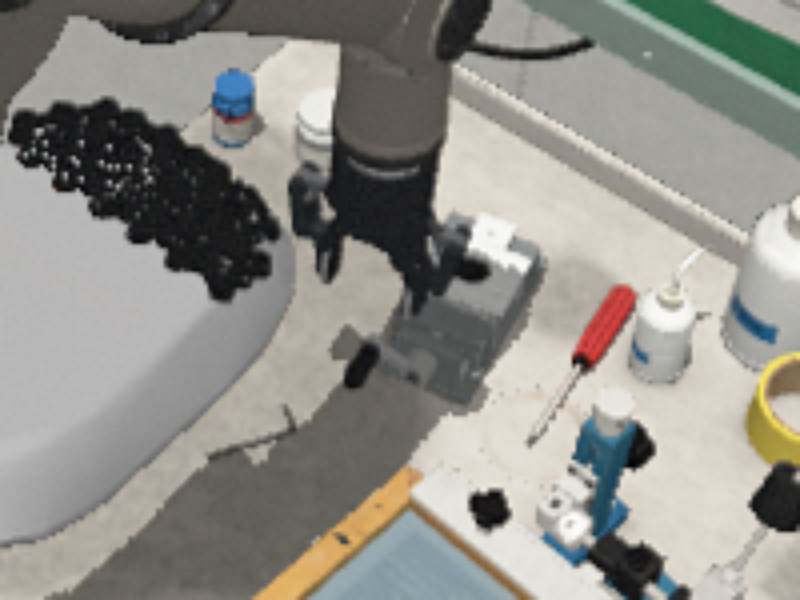

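Emit:
carry_out --series "0.5 -0.2 3 0 0.7;0.5 -0.2 3 0 0.7;0 0 3 0 0.7;0 0 2.8 0 0.7;0 0 0 0 0.7;0 0 0 0 0.7"

```text
clock: 5.7
tcp_pos: [0.513, -0.1916, 0.0522]
orientation: [3.14, -0.092, 0.002]
contact_force: [1.0, -0.1, 0.1]
grip_width: 0.0596
```

```bash
python3 w.py w3 vise_knob=.064
```

```text
5.7 [ 0.513  -0.1916  0.0522] [ 0.9983 -0.0582  0.001 ] 0.05962861148819928 [ 1.0359 -0.0981  0.1188]
vise_knob [314.9, 277.4] 0.98 [ 0.5172 -0.1931  0.064 ]
```

View pics/w3.png

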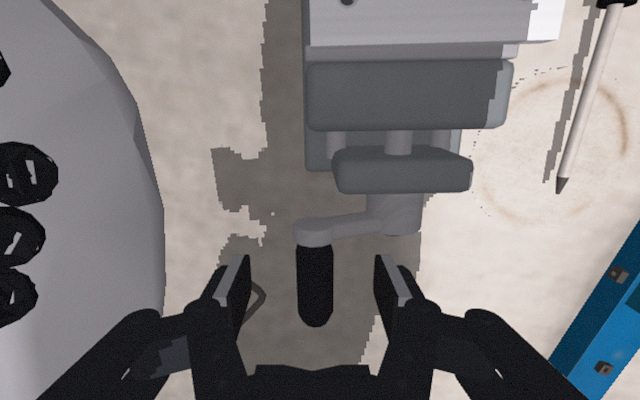

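Emit:
carry_out --series "0 0 0 0 0;0 0 0 0 0;0 0 0 0 0;0 0 0 0 0;0 0 0 0 0;0 0 0 0 0" --grip_force 60

```text
clock: 6.55
tcp_pos: [0.5126, -0.1921, 0.0515]
orientation: [3.139, -0.092, 0.001]
contact_force: [0.0, -6.5, 2.9]
grip_width: 0.0148
```

```bash
python3 w.py w4 vise_knob=.064
```

```text
6.55 [ 0.5126 -0.1921  0.0515] [ 0.9983 -0.0587  0.0007] 0.014819167777721081 [ 0.0392 -6.5084  2.8587]
vise_knob [311.8, 280.3] 0.58 [ 0.5158 -0.1922  0.064 ]
```

View pics/w4.png

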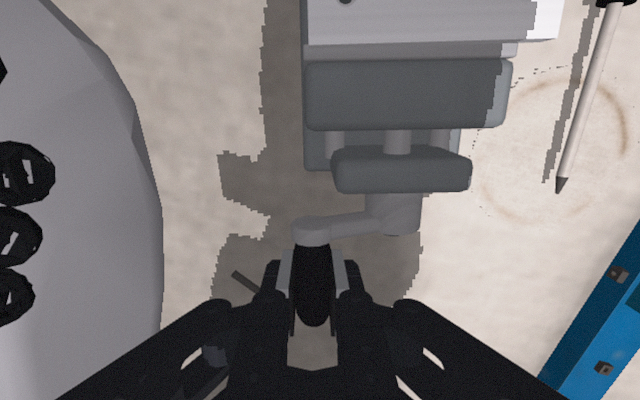

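Emit:
carry_out --series "0 0.44 -0.67 0 0;0 0.56 -0.57 0 0;0 0 0 0 0"

```text
clock: 7.02
tcp_pos: [0.5121, -0.1996, 0.0641]
orientation: [-3.138, 0.089, -0.0]
contact_force: [0.3, 4.1, 1.9]
grip_width: 0.0147
```

```bash
python3 w.py w5 vise_knob=.064
```

```text
7.025 [ 0.5121 -0.1996  0.0641] [ 0.9984 -0.0567 -0.    ] 0.014720116542009725 [0.3083 4.0736 1.9458]
vise_knob [312.9, 277.4] 0.55 [ 0.5092 -0.1999  0.064 ]
```

View pics/w5.png

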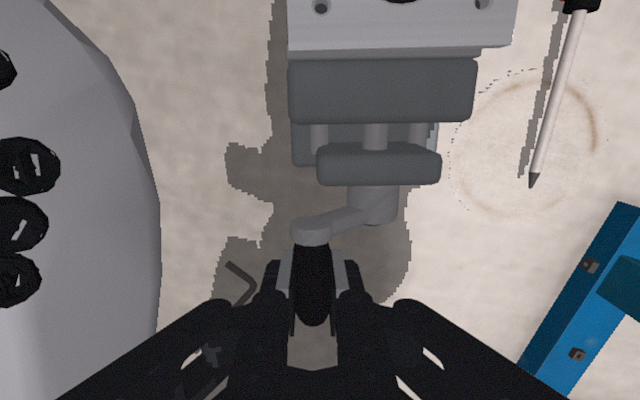

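Emit:
carry_out --series "0 0.57 -0.61 0 0;0 0.88 -0.48 0 0;0 0.97 -0.24 0 0;0 0 0 0 0"

```text
clock: 7.62
tcp_pos: [0.511, -0.2248, 0.0778]
orientation: [-3.139, 0.09, -0.002]
contact_force: [0.8, 3.4, 5.5]
grip_width: 0.0149
```

Emit:
carry_out --series "0 1.0 0 0 0;0 0.96 0.22 0 0;0 0.71 0.37 0 0;0 0 0 0 0"

```text
clock: 8.12
tcp_pos: [0.5098, -0.2523, 0.0715]
orientation: [3.14, -0.091, 0.003]
contact_force: [4.4, 0.1, 0.2]
grip_width: 0.0146
```

```bash
python3 w.py w6 vise_knob=.064 housing_hole0=.072
```

```text
8.125 [ 0.5098 -0.2523  0.0715] [ 0.9983 -0.0582  0.0019] 0.014622169052912855 [4.4202 0.0962 0.1646]
vise_knob [313.9, 277.9] 0.96 [ 0.5021 -0.2528  0.064 ]
vise_knob [270.2, 85.6] 0.22 [ 0.595  -0.2396  0.064 ]
housing_hole0 [328.5, 2.2] 0.97 [ 0.6222 -0.2649  0.072 ]
housing_hole0 [176.2, 3.4] 0.89 [ 0.6251 -0.2087  0.072 ]
```

View pics/w6.png

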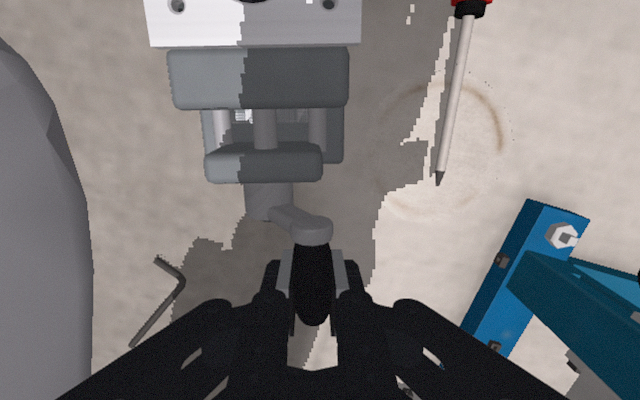

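Emit:
carry_out --series "0 0.2 0.15 0 0;0 0.2 0.15 0 0;0 0 0 0 0" --grip_force 80

```text
clock: 8.65
tcp_pos: [0.5096, -0.2557, 0.0689]
orientation: [-3.14, 0.09, -0.003]
contact_force: [3.3, 4.2, 6.1]
grip_width: 0.0146
```

Emit:
carry_out --series "0 0.2 0.15 0 0;0 0.15 0.15 0 0;0 0 0 0 0"

```text
clock: 9.02
tcp_pos: [0.5096, -0.258, 0.0667]
orientation: [-3.139, 0.089, -0.002]
contact_force: [0.2, 5.9, 14.3]
grip_width: 0.0142
```

Emit:
carry_out --series "0 0.15 0.1 0 0;0 0 0 0 0;0 0 0 0 0"

```text
clock: 9.4
tcp_pos: [0.5095, -0.2588, 0.0659]
orientation: [-3.138, 0.088, -0.002]
contact_force: [-1.0, 9.0, 17.2]
grip_width: 0.0145
```

```bash
python3 w.py w7 vise_knob=.064 housing_hole0=.072 vise_jaw=0
```

```text
9.4 [ 0.5095 -0.2588  0.0659] [ 0.9984 -0.056   0.0013] 0.014461944753738376 [-0.9834  8.9853 17.2356]
vise_knob [313.4, 278.5] 0.64 [ 0.5049 -0.2592  0.064 ]
vise_jaw [258.9, 84.3] 0.97 [ 0.5984 -0.2321  0.    ]
```

View pics/w7.png

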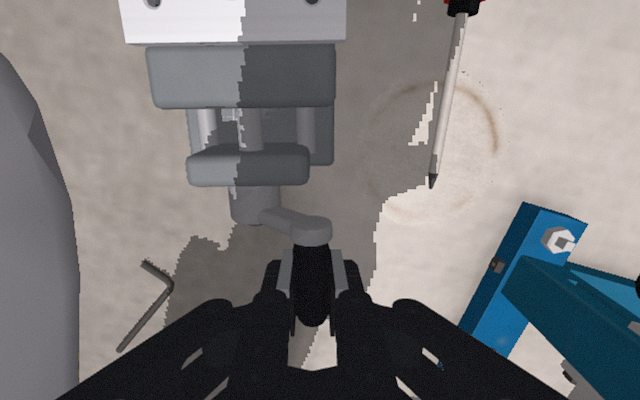

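Emit:
carry_out --series "0 0 0 0 0.6;0 0 0 0 0.6;0 0 0 0 0.6;0 0 -2 0 0.6;0 0 -4 0 0.6;0 0 -4 0 0.6;0 0 -4 0 0.6;0 0 0 0 0.6"

```text
clock: 10.6
tcp_pos: [0.5097, -0.2625, 0.2072]
orientation: [3.138, -0.093, 0.008]
contact_force: [0.5, -0.2, -0.8]
grip_width: 0.0511
```

```bash
python3 w.py w8 vise_knob=.064 housing_hole0=.072 housing=.016 vise_jaw=0
```

```text
10.6 [ 0.5097 -0.2625  0.2072] [ 0.9982 -0.0594  0.0051] 0.05107931370484033 [ 0.548  -0.1679 -0.7788]
vise_knob [305.7, 194.8] 0.61 [ 0.5066 -0.2569  0.064 ]
housing_hole0 [303.7, 50.9] 0.9 [ 0.6246 -0.2631  0.072 ]
housing_hole0 [235.8, 55.4] 0.84 [ 0.6245 -0.2104  0.072 ]
housing_hole0 [196.6, 233.0] 0.46 [ 0.4784 -0.1548  0.072 ]
housing [273.2, 41.0] 0.91 [ 0.642  -0.2348  0.016 ]
vise_jaw [278.6, 92.7] 0.6 [ 0.5972 -0.2342  0.    ]
```

View pics/w8.png

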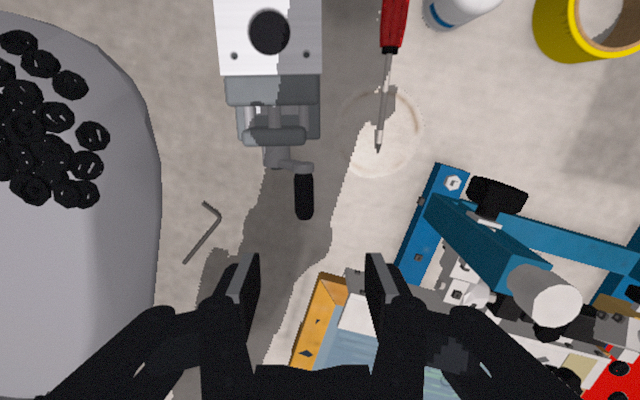

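Emit:
carry_out --series "2.7 -0.8 -1 0 0.6;2.7 -0.8 -1 0 0.6;2.7 -0.8 -1 0 0.6;2.7 -0.8 -1 0 0.6;0 0 0 0 0.6;0 0 0 0 0.6"

```text
clock: 11.6
tcp_pos: [0.6168, -0.2357, 0.2426]
orientation: [-3.14, 0.092, 0.004]
contact_force: [-0.5, 0.6, -0.2]
grip_width: 0.0514
```

```bash
python3 w.py w9 housing_hole0=.072 housing=.016 vise_jaw=0
```

```text
11.6 [ 0.6168 -0.2357  0.2426] [ 0.9983 -0.0586 -0.0028] 0.05142542589042275 [-0.4689  0.5998 -0.1836]
housing_hole0 [309.4, 113.0] 0.96 [ 0.6827 -0.2371  0.072 ]
housing_hole0 [284.8, 175.8] 0.79 [ 0.6249 -0.2095  0.072 ]
housing_hole0 [341.8, 176.9] 0.71 [ 0.6206 -0.2652  0.072 ]
housing [310.6, 147.4] 0.73 [ 0.6428 -0.2356  0.016 ]
vise_jaw [309.2, 184.1] 0.83 [ 0.596 -0.231  0.   ]
```

View pics/w9.png

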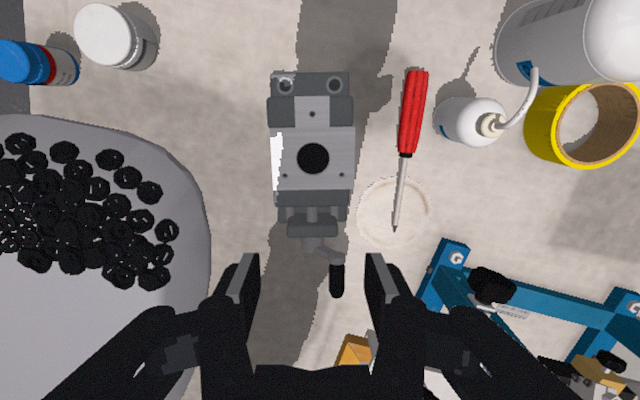

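```bash
cat > hh.py <<'E'
from h import *
import sys
np.set_printoptions(precision=4,suppress=True)
def blob(p,uv,w=6):
    g=cv2.cvtColor(p["color"],cv2.COLOR_BGR2GRAY).astype(float)
    x,y=int(round(uv[0])),int(round(uv[1]));s=g[y-w:y+w+1,x-w:x+w+1]
    m=np.clip(np.median(s)-15-s,0,None);yy,xx=np.mgrid[y-w:y+w+1,x-w:x+w+1]
    return np.array([(m*xx).sum(),(m*yy).sum()])/max(m.sum(),1e-9),m.sum()
if __name__=="__main__":
    W=grab("wrist")
    P=[]
    for uv in eval(sys.argv[1]):
        b,s=blob(W,uv);P.append(atz(W,b,.072));print(b,s,P[-1])
    P=np.array(P)
    L=np.array([[-.016,.028],[-.016,-.028],[.042,0]])
    # rigid fit
    a=L-L.mean(0);q=P[:,:2]-P[:,:2].mean(0)
    th=np.arctan2((a[:,0]*q[:,1]-a[:,1]*q[:,0]).sum(),(a*q).sum())
    Rm=np.array([[np.cos(th),-np.sin(th)],[np.sin(th),np.cos(th)]]);o=P[:,:2].mean(0)-Rm@L.mean(0)
    print("yaw",th,"origin",o,"res mm",1e3*(P[:,:2]-(L@Rm.T+o)))
    cv2.imwrite("pics/hz.png",cv2.resize(W["color"][60:260,220:400],None,fx=3,fy=3,interpolation=2))
E
python3 hh.py "[(284.8,175.5),(341.8,175.5),(312,114)]"
```

```text
[284.1954 175.3717] 834.0 [ 0.6256 -0.2092  0.072 ]
[340.8214 174.3993] 879.0 [ 0.6233 -0.2648  0.072 ]
[311.4115 114.0975] 1723.0 [ 0.682  -0.2393  0.072 ]
yaw -0.04115460189953484 origin [ 0.6403 -0.2376] res mm [[ 0.1251 -0.1862]
 [ 0.1283  0.1702]
 [-0.2534  0.016 ]]
```

View pics/hz.png

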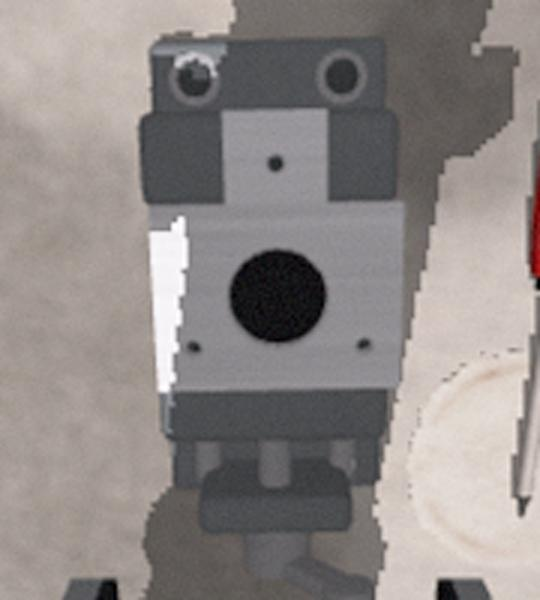

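Emit:
carry_out --series "-1.2 -4.5 -0.5 0 0.6;-1.3 -5 -0.5 0 0.6;-1.3 -5 0 0 0.6;-1.3 -5 0 0 0.6;-1.3 -5 0 0 0.6;-1.3 -5 0 0 0.6;-1.3 -5 0 0 0.6;-1.3 -5 0 0 0.6"

```text
clock: 12.85
tcp_pos: [0.5376, 0.166, 0.2544]
orientation: [3.14, -0.092, 0.001]
contact_force: [1.7, 0.0, 0.4]
grip_width: 0.0514
```

Emit:
carry_out --series "-1.3 -5 0 0 0.8;-1.3 -5 0 0 0.8;-1.3 -5 0 0 0.8;-1.2 -4.5 0 0 0.8;0 0 1 -0.14 0.8;0 0 0 -0.14 0.8;0 0 0 0 0.8;0 0 0 0 0.8"

```text
clock: 13.85
tcp_pos: [0.4987, 0.3621, 0.2443]
orientation: [3.123, 0.342, 0.0]
contact_force: [0.9, -0.1, 0.4]
grip_width: 0.068
```

```bash
python3 w.py w10 cover_hole0=.005 cover=0 marker_black=0 tape_masking=0
```

```text
13.85 [0.4987 0.3621 0.2443] [0.9762 0.2167 0.0002] 0.06802736569949065 [ 0.9173 -0.1227  0.4123]
cover_hole0 [328.3, 163.6] 0.95 [0.5085 0.3447 0.005 ]
cover_hole0 [279.8, 165.1] 0.75 [0.4943 0.4005 0.005 ]
cover_hole0 [301.7, 114.8] 0.62 [0.5563 0.387  0.005 ]
cover [306.6, 152.7] 0.87 [0.5148 0.3724 0.    ]
cover [329.4, 160.9] 0.3 [0.5111 0.3437 0.    ]
```

View pics/w10.png

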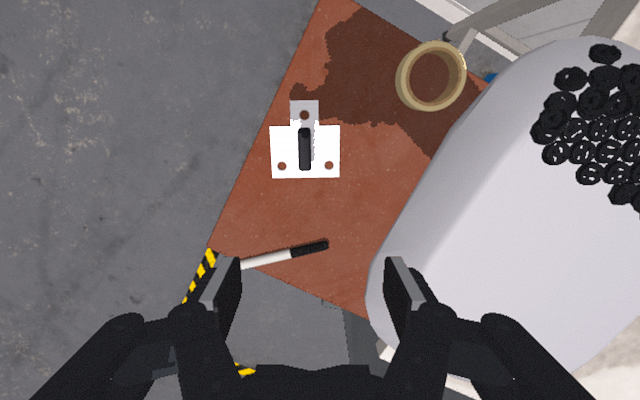

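```bash
sed 's/atz(W,b,.072)/atz(W,b,.005)/' hh.py > hc.py; python3 hc.py "[(281.5,166),(329,165.5),(304.5,115)]"
python3 - <<'E'
from h import *
W=grab("wrist")
print(atz(W,[304.5,148.5],.036))
E
```

```text
[281.7355 165.4938] 8427.0 [0.4941 0.3985 0.005 ]
[328.7435 164.872 ] 7813.0 [0.5071 0.3442 0.005 ]
[304.2986 114.4582] 4568.0 [0.5572 0.3847 0.005 ]
yaw 0.23353925232914058 origin [0.5162 0.375 ] res mm [[-0.049  -0.0873]
 [-0.0305  0.0987]
 [ 0.0795 -0.0114]]
[0.52429793 0.37667778 0.036     ]
```

View pics/hz.png

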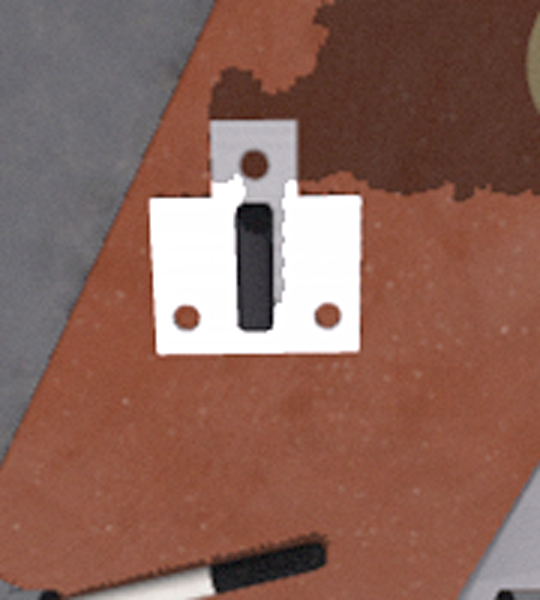

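Emit:
carry_out --series "0.9 -0.3 3 -0.015 0.6;0.9 -0.3 4 0 0.6;0.9 -0.3 5 0 0.6;0 0 4 0 0.6;0 0 2 0 0.6;0 0 0 0 0.6;0 0 0 0 0.6"

```text
clock: 15.08
tcp_pos: [0.5237, 0.3783, 0.0659]
orientation: [-3.118, -0.371, -0.004]
contact_force: [0.1, -0.1, 0.6]
grip_width: 0.0512
```

```bash
python3 w.py w11 cover_hole0=.005 cover=0
```

```text
15.075 [0.5237 0.3783 0.0659] [0.9721 0.2344 0.0025] 0.05116175730219171 [ 0.1192 -0.0682  0.6125]
cover_hole0 [277.0, 253.4] 0.86 [0.4977 0.3968 0.005 ]
cover_hole0 [314.1, 174.1] 0.73 [0.5573 0.3853 0.005 ]
cover_hole0 [352.0, 253.0] 0.6 [0.51   0.3472 0.005 ]
cover [318.2, 234.9] 0.8 [0.5155 0.3722 0.    ]
cover [312.1, 170.9] 0.74 [0.5579 0.3868 0.    ]
```

View pics/w11.png

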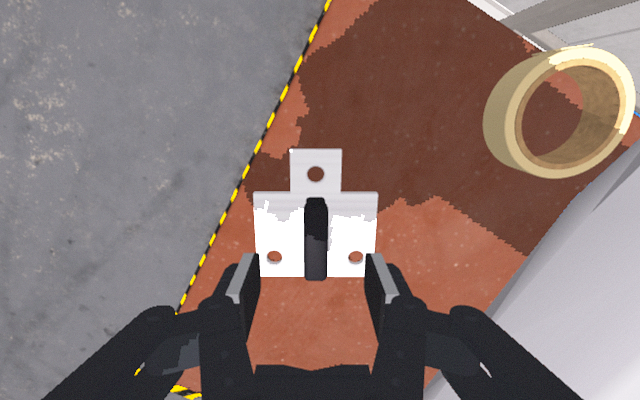

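Emit:
carry_out --series "0 0 2.4 0 0.6;0 0 2.3 0 0.6;0 0 0 0 0.6;0 0 0 0 0.4;0 0 0 0 0;0 0 0 0 0;0 0 0 0 0;0 0 0 0 0" --grip_force 60

```text
clock: 16.23
tcp_pos: [0.5234, 0.3779, 0.0182]
orientation: [-3.119, -0.371, -0.002]
contact_force: [-1.2, -0.6, 6.3]
grip_width: 0.0131
```

```bash
python3 w.py w12 cover_hole0=.005
```

```text
16.225 [0.5234 0.3779 0.0182] [0.9721 0.2345 0.0016] 0.013084774745694269 [-1.1944 -0.5741  6.3192]
cover_hole0 [310.6, 190.2] 0.76 [0.5594 0.3875 0.005 ]
cover_hole0 [360.3, 293.5] 0.72 [0.5095 0.348  0.005 ]
cover_hole0 [262.3, 295.0] 0.66 [0.4961 0.3991 0.005 ]
```

View pics/w12.png

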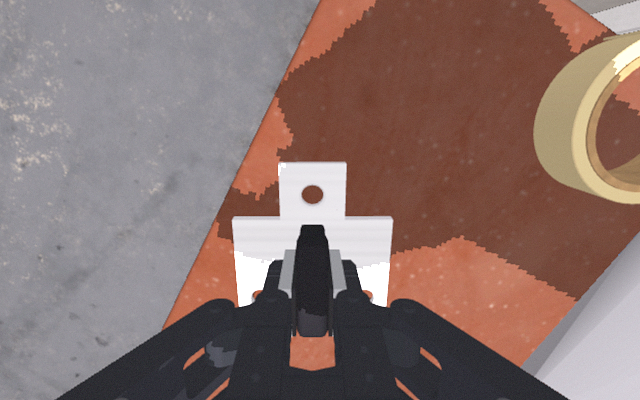

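Emit:
carry_out --series "0 0 0 0 0;0 0 -0.5 0 0;0 0 -1.5 0 0;0 0 -3 0 0;0 0 -4 0 0;0 0 -4 0 0;0 0 -3 0 0;0 0 0 0 0" --grip_force 80

```text
clock: 17.32
tcp_pos: [0.5239, 0.3786, 0.1805]
orientation: [-3.117, -0.371, -0.008]
contact_force: [0.4, 0.4, -3.1]
grip_width: 0.0126
```

```bash
python3 w.py w13 cover_hole0=.165
```

```text
17.325 [0.5239 0.3786 0.1805] [0.9721 0.2345 0.0051] 0.012553983088969975 [ 0.4123  0.4036 -3.0694]
cover_hole0 [310.3, 190.3] 0.96 [0.5591 0.3882 0.165 ]
cover_hole0 [363.9, 291.7] 0.75 [0.5102 0.3464 0.165 ]
cover_hole0 [262.9, 294.9] 0.68 [0.4952 0.3996 0.165 ]
```

View pics/w13.png

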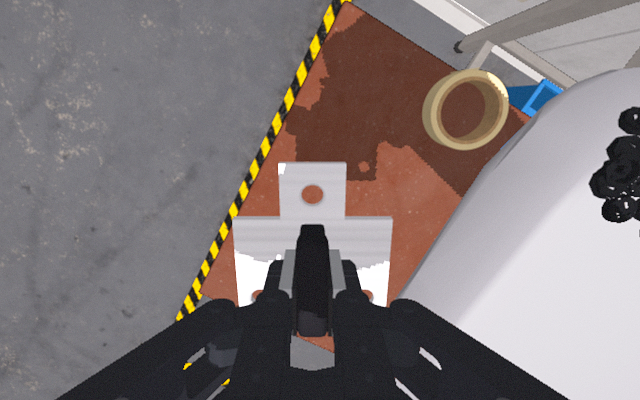

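```bash
cat > ct.py <<'E'
from h import *
np.set_printoptions(precision=4,suppress=True)
W=grab("wrist");T=np.array(W["T_tool_cam"]);K=np.array(W["intrinsics"]);print(K[0],K[1])
def tool(uv,z):
    d=T[:3,:3]@np.linalg.inv(K)@[uv[0],uv[1],1];c=T[:3,3];return c+d*(z-c[2])/d[2]
for n,uv in dict(h2=(312.3,194.3),c0=(233,217),c1=(392,217),t0=(279,163),t1=(346,162.5)).items(): print(n,tool(uv,.0132))
cv2.imwrite("pics/cz.png",cv2.resize(W["color"][150:310,220:410],None,fx=4,fy=3.7,interpolation=2))
E
python3 ct.py
```

```text
[319.7089   0.     311.8982] [  0.     319.7089 202.8938]
h2 [ 0.0351 -0.      0.0132]
c0 [ 0.0233 -0.0394  0.0132]
c1 [0.0234 0.0395 0.0132]
t0 [ 0.0504 -0.0157  0.0132]
t1 [0.0507 0.0158 0.0132]
```

View pics/cz.png

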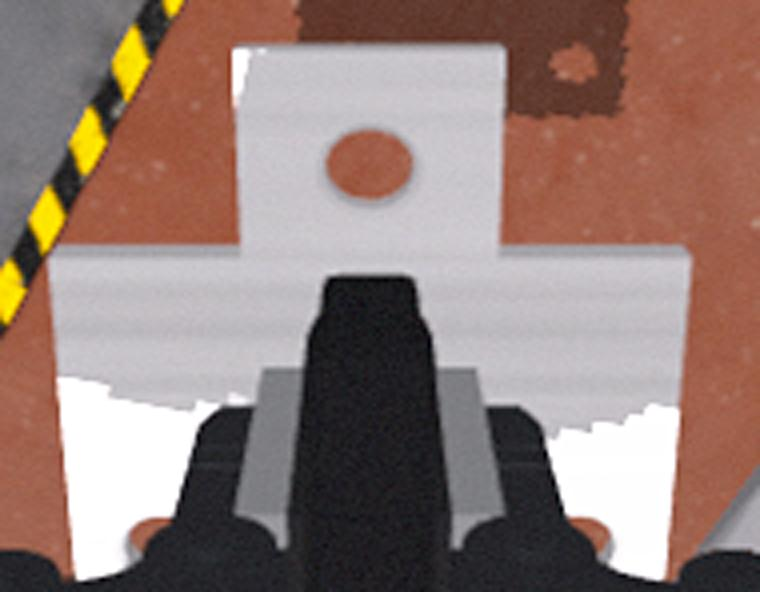

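Emit:
carry_out --series "0 0 -3 0 0;-0.1 2 -3 0 0;-0.2 4 -0.5 0 0;-0.2 5 0 0 0;-0.2 5 0 0 0;-0.2 5 0 0 0;-0.2 5 0 0 0;-0.2 5 0 0 0"

```text
clock: 18.48
tcp_pos: [0.5821, 0.0711, 0.2403]
orientation: [3.119, 0.371, -0.005]
contact_force: [0.0, 0.0, -2.1]
grip_width: 0.0125
```

Emit:
carry_out --series "-0.2 5 0 0 0;-0.2 5 0 0 0;-0.2 5 0 0 0;-0.2 5 0 0 0;-0.2 5 0 0 0;-0.2 4 0 0.1 0;0 0 0 0.1 0;0 0 0 0.078 0"

```text
clock: 19.48
tcp_pos: [0.6381, -0.2123, 0.2396]
orientation: [-3.14, 0.071, 0.006]
contact_force: [0.2, 0.9, -2.4]
grip_width: 0.0127
```

Emit:
carry_out --series "0 0 0 0 0;0 0 0 0 0"

```text
clock: 19.73
tcp_pos: [0.6388, -0.2114, 0.241]
orientation: [-3.141, 0.062, 0.003]
contact_force: [0.2, -0.5, -1.9]
grip_width: 0.0128
```

Emit:
carry_out --series "0.5 1.3 3 0 0;0.45 1.3 3 0 0;0 0 2.5 0 0;0 0 1.5 0 0;0 0 0.8 0 0;0 0 0 0 0;0 0 0 0 0"

```text
clock: 20.6
tcp_pos: [0.6483, -0.2381, 0.1352]
orientation: [3.14, -0.064, 0.003]
contact_force: [-0.1, 0.5, -2.8]
grip_width: 0.0123
```

```bash
python3 w.py w14 cover_hole0=.12 housing_hole2=.072 ; python3 ct.py
```

```text
20.6 [ 0.6483 -0.2381  0.1352] [ 0.9992 -0.0409  0.0017] 0.012324006220144772 [-0.078   0.4897 -2.8026]
cover_hole0 [362.8, 291.2] 0.77 [ 0.6266 -0.2649  0.12  ]
cover_hole0 [266.2, 292.8] 0.68 [ 0.6277 -0.2122  0.12  ]
cover_hole0 [310.6, 193.2] 0.63 [ 0.6833 -0.2388  0.12  ]
housing_hole2 [309.3, 175.2] 0.97 [ 0.6813 -0.2377  0.072 ]
[319.7089   0.     311.8982] [  0.     319.7089 202.8938]
h2 [0.0351 0.0001 0.0132]
c0 [ 0.0233 -0.0393  0.0132]
c1 [0.0233 0.0397 0.0132]
t0 [ 0.0504 -0.0156  0.0132]
t1 [0.0506 0.0159 0.0132]
```

View pics/cz.png

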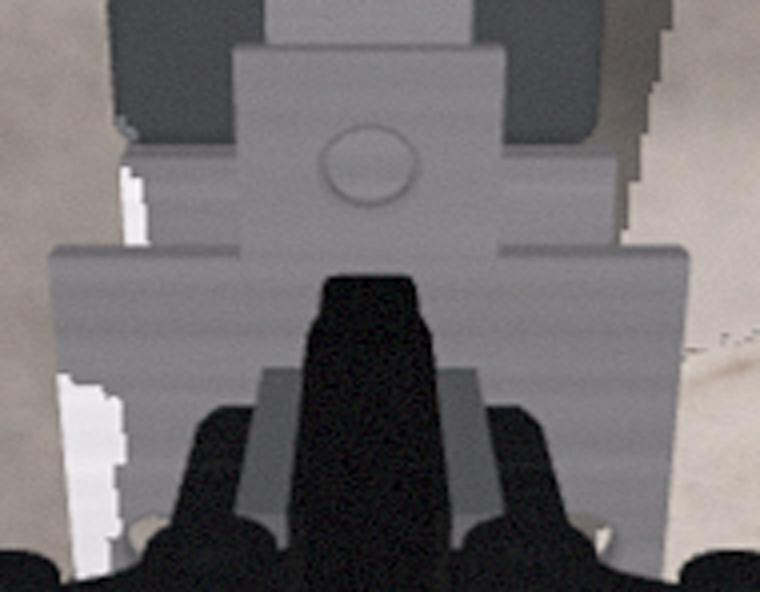

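Emit:
carry_out --series "0 0 1.2 0 0;-0.1 0 1.2 0 0;0 0 0.8 0 0;0 0 0 0 0;0 0 0 0 0"

```text
clock: 21.42
tcp_pos: [0.6469, -0.2381, 0.1022]
orientation: [3.141, -0.065, 0.0]
contact_force: [1.0, -0.5, -3.0]
grip_width: 0.0122
```

```bash
python3 w.py w15 cover_hole0=.084 housing_hole2=.072 ; python3 ct.py
```

```text
21.425 [ 0.6469 -0.2381  0.1022] [ 0.9991 -0.0412  0.0003] 0.01217108271077181 [ 1.0364 -0.4878 -3.0393]
cover_hole0 [312.1, 192.9] 0.89 [ 0.6811 -0.2395  0.084 ]
cover_hole0 [264.4, 293.9] 0.82 [ 0.6236 -0.2106  0.084 ]
cover_hole0 [363.2, 292.2] 0.7 [ 0.6224 -0.2656  0.084 ]
cover_hole0 [445.1, 226.5] 0.3 [ 0.6602 -0.3077  0.084 ]
housing_hole2 [264.4, 281.2] 0.98 [ 0.6243 -0.2089  0.072 ]
housing_hole2 [358.6, 283.1] 0.96 [ 0.6207 -0.2647  0.072 ]
housing_hole2 [307.7, 184.8] 0.77 [ 0.6822 -0.2372  0.072 ]
[319.7089   0.     311.8982] [  0.     319.7089 202.8938]
h2 [0.0351 0.0001 0.0132]
c0 [ 0.0233 -0.0393  0.0132]
c1 [0.0233 0.0397 0.0132]
t0 [ 0.0504 -0.0156  0.0132]
t1 [0.0506 0.0159 0.0132]
```

View pics/cz.png

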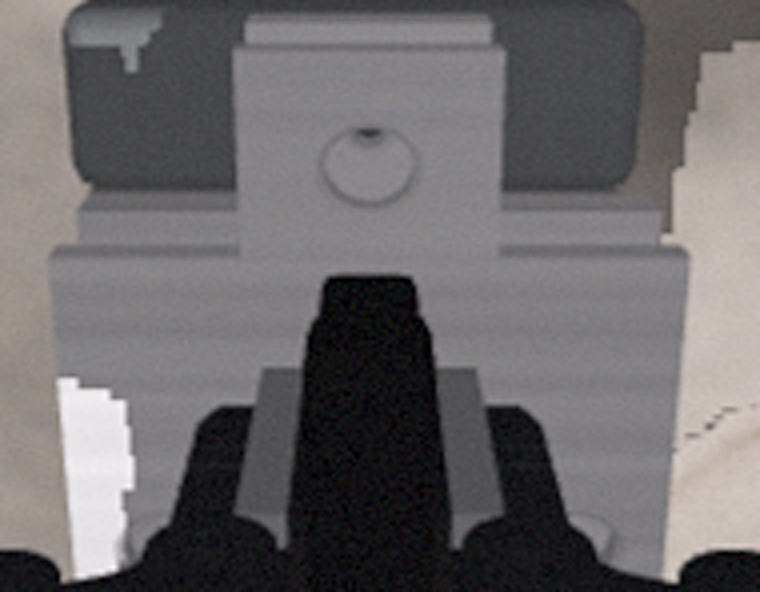

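```bash
cat > cc.py <<'E'
from h import *
np.set_printoptions(precision=4,suppress=True)
W=grab("wrist");T=np.array(W["T_tool_cam"]);K=np.array(W["intrinsics"])
zt=W["_obs"]["tcp_pos"][2]
def tool(uv,z):
    d=T[:3,:3]@np.linalg.inv(K)@[uv[0],uv[1],1];c=T[:3,3];return c+d*(z-c[2])/d[2]
def pr(X):
    x=K@(np.linalg.inv(T)@[*X,1])[:3];return x[:2]/x[2]
zf=zt-.072
print("flange edge tool x (expect .058 rel origin):",tool((281.75,153.8),zf),tool((343.25,153.8),zf))
# expected with origin at tool (-.007,0)
for n,x,y in [("fl tongue",.058,-.016),("fl tongue",.058,.016),("fl main",.03,-.04),("fl main",.03,.04),("hole2",.042,0),("hole2 far",.0445,0),("hole0",-.016,-.028),("hole1",-.016,.028)]:
    print(n,pr((x-.007,y,zf)), "cover top",pr((x-.007,y,.0132)),"cover bot",pr((x-.007,y,.0182)))
big=cv2.resize(W["color"][145:225,225:400],None,fx=4.5,fy=4.5,interpolation=2);cv2.imwrite("pics/cz2.png",big)
E
python3 cc.py
```

```text
flange edge tool x (expect .058 rel origin): [ 0.0518 -0.0158  0.0306] [0.0519 0.0162 0.0306]
fl tongue [281.3909 155.4129] cover top [278.0158 161.7204] cover bot [279.0595 159.7698]
fl tongue [342.796  155.4319] cover top [346.1861 161.7419] cover bot [345.1377 159.7906]
fl main [239.1349 206.2776] cover top [231.5454 217.5346] cover bot [233.8835 214.0667]
fl main [385.0154 206.3295] cover top [392.616  217.5935] cover bot [390.2745 214.1234]
hole2 [312.0796 185.1304] cover top [312.0853 194.4043] cover bot [312.0835 191.5428]
hole2 far [312.0816 180.6027] cover top [312.0875 189.4382] cover bot [312.0857 186.711 ]
hole0 [264.8375 279.7203] cover top [260.3305 297.0608] cover bot [261.7115 291.7475]
hole1 [359.2431 279.76  ] cover top [363.7531 297.1059] cover bot [362.3712 291.791 ]
```

View pics/cz2.png

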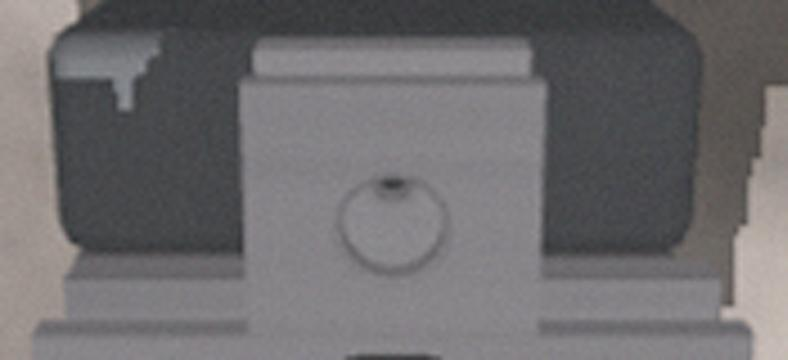

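Emit:
carry_out --series "0.07 0 0 0 0;0 0 0.1 0 0;0 0 0 0 0;0 0 0 0 0;0 0 0 0 0"

```text
clock: 22.3
tcp_pos: [0.6473, -0.2381, 0.1011]
orientation: [3.141, -0.065, -0.0]
contact_force: [1.1, 0.1, -1.8]
grip_width: 0.0131
```

```bash
python3 w.py w16 housing_hole2=.072; python3 cc.py >/dev/null; python3 -c "
from h import *
p=grab('top');cv2.imwrite('pics/t16.png',cv2.resize(p['color'][130:250,330:490],None,fx=5,fy=5,interpolation=2))
p=grab('scene');cv2.imwrite('pics/s16.png',cv2.resize(p['color'][170:290,320:480],None,fx=5,fy=5,interpolation=2))
o=r.get_obs();print(o['tcp_pos'],o['contact_force'],abs(o['qvel']).max())"
```

```text
22.3 [ 0.6473 -0.2381  0.1011] [ 0.9991 -0.0412 -0.    ] 0.01312661310882147 [ 1.0539  0.1354 -1.8174]
housing_hole2 [265.6, 282.6] 0.78 [ 0.6245 -0.2097  0.072 ]
housing_hole2 [360.8, 285.9] 0.68 [ 0.6199 -0.2658  0.072 ]
housing_hole2 [309.5, 184.8] 0.59 [ 0.6829 -0.2382  0.072 ]
[ 0.6473684  -0.23804345  0.10112325] [-0.51957088 -0.26441167 -2.04271595] 0.0015253967987238868
```

View pics/cz2.png

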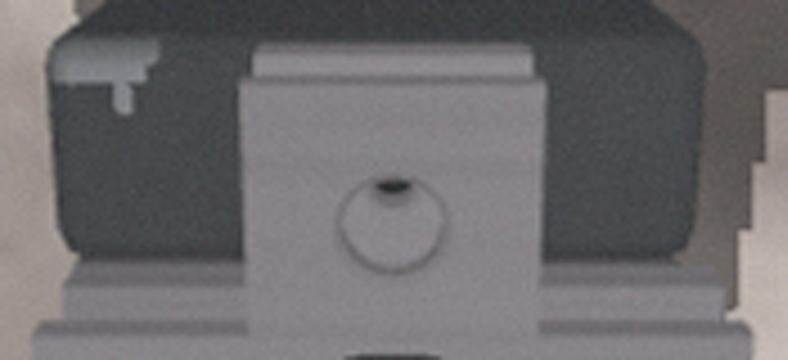

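View pics/s16.png

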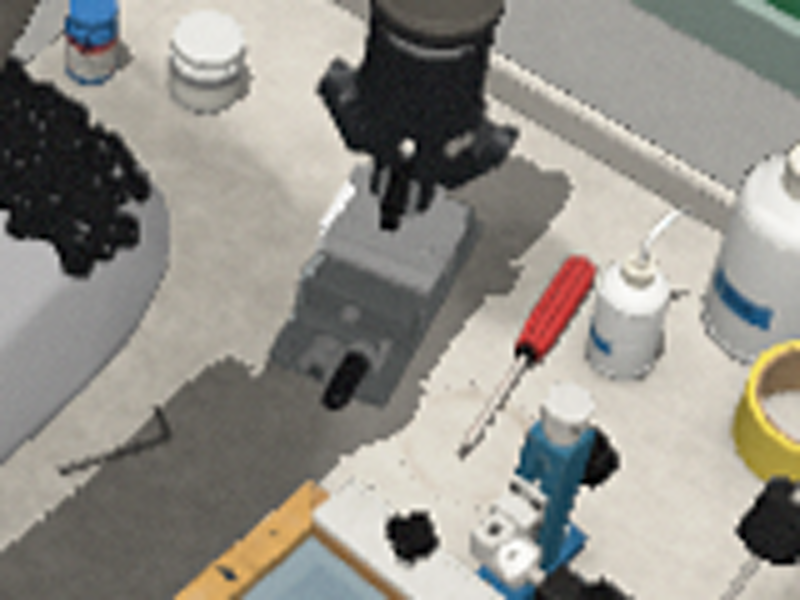

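View pics/t16.png

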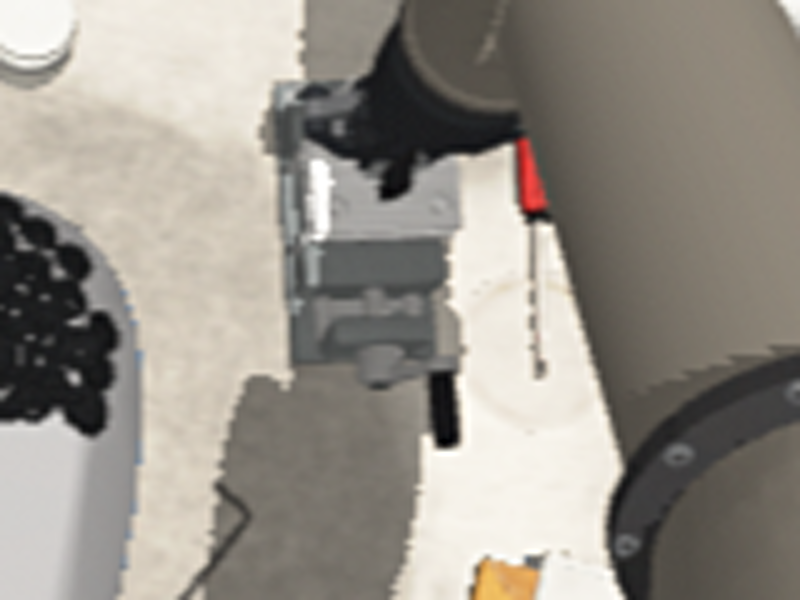

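Emit:
carry_out --series "0.06 0.02 0 0 0;0 0 0 0 0;0 0 0 0 0;0 0 0 0 0;0 0 0 0 0;0 0 0 0 0"

```text
clock: 23.3
tcp_pos: [0.6479, -0.2383, 0.1011]
orientation: [3.141, -0.065, 0.0]
contact_force: [0.4, -0.2, -2.3]
grip_width: 0.0125
```

```bash
python3 w.py w17; python3 cc.py
```

```text
23.3 [ 0.6479 -0.2383  0.1011] [ 0.9992 -0.0412  0.    ] 0.01251020970685125 [ 0.4078 -0.2384 -2.2926]
flange edge tool x (expect .058 rel origin): [ 0.0521 -0.0156  0.0291] [0.0521 0.0161 0.0291]
fl tongue [281.1312 155.8975] cover top [278.016  161.7191] cover bot [279.0597 159.7686]
fl tongue [343.0574 155.9167] cover top [346.1865 161.7406] cover bot [345.1381 159.7893]
fl main [238.5475 207.1479] cover top [231.5455 217.5336] cover bot [233.8836 214.0656]
fl main [385.6041 207.2004] cover top [392.6166 217.5925] cover bot [390.275  214.1223]
hole2 [312.0803 185.8456] cover top [312.0856 194.4032] cover bot [312.0838 191.5416]
hole2 far [312.0823 181.2837] cover top [312.0878 189.437 ] cover bot [312.086  186.7099]
hole0 [264.4862 281.0714] cover top [260.3306 297.06  ] cover bot [261.7116 291.7468]
hole1 [359.595  281.1116] cover top [363.7535 297.1052] cover bot [362.3716 291.7902]
```

View pics/cz2.png

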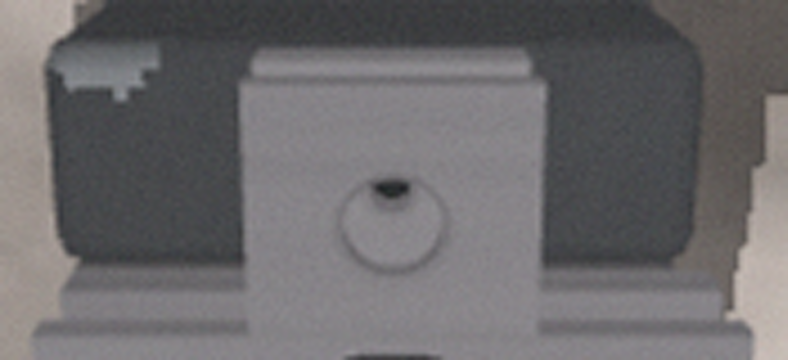

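View pics/w17.png

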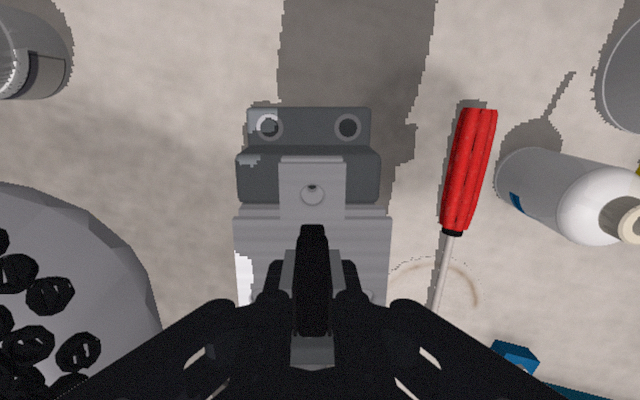

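```bash
python3 -c "
from bench import r
print(r.hand_in()); o=r.get_obs(); print(o['clock'],o['tcp_pos'],o['grip_width'])"
```

```text
the job is handed in; nothing more can be done
None
the job is handed in; nothing more can be done
```

I wound the crank to about 2.4 rad, ending at roughly 18 N tangential at the knob, and let go. The crank stayed there when released. I then lifted the cover by its bar handle and handed the job in at about 23 s, still holding the cover over the housing. The hand-in reported no verdict.

- **Alignment:** in the last wrist picture the tongue's threaded hole shows through the cover's hole. The edges and that hole agree to about 1 mm sideways. The tool is turned -0.041 rad, matching the housing's measured angle.
- **Height:** the underside of the cover was about 11 mm above the flange, level. No contact force showed beyond the cover's own weight, about 2 N.
- **Not checked directly:**
  - The fingers hide most of the two rear holes, so I placed those from the fitted pose (hole fits within 0.3 mm).
  - I could not measure the jaw's force on the housing; that it is still clamped is inferred from the crank staying put.
- **Disagreements:**
  - Along the tongue, the views differed by up to about 1.3 mm. I settled it by moving the cover about 1 mm forward in two small steps.
  - The gripper reading on the knob (14.8 mm) was below its stated 17 mm, and on the handle about 12.5 mm against 14 mm. The hold was secure both times.

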